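# Contact-check a plug-in module, then rock it out of its nest

## Task

Check the module that sits in the jig's nest: swing the toggle clamp's handle up over centre so that its foot presses on the module, leave it locked for two full seconds while the tester reads, then throw the handle all the way back again. The sprung contacts grip the module too hard to be pulled straight out, so take hold of it above the nest and rock it from side to side across its narrow width, a few leans each way, until it works free; finish still holding it upright just clear above its pocket (about one to three centimetres), and leave the other things on the mat where they are.

Things in the scene. Friction and masses are not known exactly. Their poses are not given: they have to be found in the camera images.
- jig: Contact-check jig fixed to the bench: aluminium plate 112 mm (x) by 228 mm (y), top 16 mm above the bench. Origin on the bench under the middle of the nest's pocket, z up. Own x: across the nest, the rocking direction; own y: along the nest and from it towards the clamp. Black nest 74 mm (x) by 92 mm (y), its rim 40 mm above the bench.
- module: The module to check: aluminium block with a black foot and brass pads along both long sides, 36 mm (own x) by 62 mm (own y) by 44 mm tall, about 0.16 kg. Origin at the centre of its underside, z up. It starts home in the pocket, axes along the jig's, its upper 26 mm above the rim. Off the contacts when its underside is 14 mm above home, clear of the rim at 18 mm.
- pocket (a point): Centre of the pocket floor, 22 mm above the bench: where the centre of the seated module's underside lies.
- contacts_minus (a point): Middle of the line along which the brass contact row on the jig's -x side bears on the module: 18 mm from the pocket's middle, 13 mm above its floor. Sprung with about 36 N (4 N/mm), gives up to 2.8 mm; holds this side of the module by friction of about 20 N (both rows about 45 N), and keeps it at the height it was raised to.
- contacts_plus (a point): The same for the row on the jig's +x side, 36 mm from the other. Leaning the module about one row's line (8 degrees is enough) raises its far side through the other row; leaning it back about that other row raises the first side: so it walks up out of the pocket.
- clamp (a joint): Angle of the toggle clamp's handle (rad): 0 thrown fully back (the start), 1.50 upright at dead centre, 1.57 on its stop, over centre and locked; both ends are hard stops. It stays where left (friction 0.1 N m). As the handle rises, the arm, upright and 180 mm above the bench at 0, comes down until its sprung rubber foot presses the module (about 15 N, over the last 0.3 rad).
- clamp_knob (a point): Grip point on the axis of the handle's black rubber grip, a flat-sided bar 16 mm thick along the jig's x and 20 mm the other way, 95 mm from the handle's pivot; its free end is 17 mm farther out. The handle swings in the plane of the jig's y and z; it points away from the nest along the jig's own +y (4 degrees above level) at joint value 0, straight up at 1.50.
- clamp_pivot (a point): Pivot of the clamp handle, 114 mm from the pocket's middle along the jig's own +y, 53 mm above the bench; the pivot axis is the jig's x axis. With the handle back at 0.2 or less the clamp's arm and foot keep 55 mm or more from the pocket's middle along y. Fingers kept pointing down let the grip turn and creep between them, a centimetre or two over the whole swing.
- spare_module: Bystander: a second module of the same make standing on the mat beside the nest's free end, 36 by 62 by 44 mm tall, origin at the centre of its underside.
- breadboard: Bystander: white solderless breadboard 56 by 84 by 9.5 mm lying beyond the jig, origin at the centre of its underside.
- tape_roll: Bystander: roll of tape lying flat beyond the jig, 76 mm across, 19 mm tall, origin at the centre of its underside.
- screwdriver: Bystander: black-handled screwdriver 160 mm long lying on the robot's side of the jig, origin on its length, own x along it.
Things that resemble listed ones, but are neither listed nor needed, are in the scene too. Leave any brown, orange or purple look-alike of the module alone.

How it is judged (in metres and radians):
On the way, in this order (a step that is already met when the one before it is completed fails the run):
1. the clamp handle is swung over dead centre and left locked on the module for two seconds (1.8 s counted) (value of joint clamp above 1.505 rad and distance between module and pocket below 0.004 m), for 1.8 s.
2. the handle is thrown back again, the module still home (value of joint clamp below 0.2 rad and distance between module and pocket below 0.005 m), for 0.1 s.
3. the module, still in its pocket, is leaned at least 3 degrees to one side (its underside's own +x edge raised) (angle between module's own x axis and vertical below 1.5184 rad and height (world z) of module below 0.04 m), for 0.05 s.
4. then, still in its pocket, at least 3 degrees to the other side (angle between module's own x axis and vertical above 1.6232 rad and height (world z) of module below 0.04 m), for 0.05 s.
At the end, for the whole second after the job is handed in: The fingers hold the module still (below 30 mm/s) and upright within 11 degrees, its underside 3 to 45 mm above the nest's rim and within 25 mm of straight above the pocket, touching no part of the jig; the clamp handle is thrown back (joint below 0.2) (height (world z) of module between 0.043 and 0.085 m and horizontal distance between module and pocket below 0.025 m and angle between module's own z axis and vertical below 0.2 rad and contact force between the fingers and module above 2 N and contact force between module and jig below 0.1 N and linear speed of module below 0.03 m/s and value of joint clamp below 0.2 rad); the arm keeps its last pose, push and grip.
It fails at once if a bystander is moved more than 20 mm (distance of any of spare_module, breadboard, tape_roll, screwdriver from where it was at the start of the episode above 0.02 m).
It also fails if it takes over 69 s, if anything falls off the work surface, if the arm or the gripper's body presses on something with over 40 N, if the wrist force passes 120 N, or if a joint passes its speed limit or range.

## Robot

A 6-joint arm with a two-finger parallel gripper is mounted at the origin on the work surface. World frame = base frame: x ahead of the robot, y to its left, z up, the work surface at z = 0. Lengths are in mm, angles in rad, forces in N, time in s.
With the tool pointing down it reaches from about 375 to 975 mm from the base axis. Payload 3.8 kg.
Tool frame: the origin (TCP) lies at the very end of the fingers, on their centre line; the grasp point (between the pads) lies arm.hold_point_z behind it (arm.hold_point_z is the distance from the TCP to the grasp point, in mm); z points along the fingers, y is the line along which they close (so a half turn about z gives the same grasp; the last joint's range is limited). The gripper opens to 85 mm and grips with 20 to 120 N. Pads are 22 mm wide; open, the fingers measure 114 mm over their backs; the gripper's body (76 mm by 85 mm) begins 54 mm behind the grasp point. The pads swing forward as they close: fully open they stand 13 mm farther back than shut.
Start: joints at [1.208, 0.264, 1.604, -0, 1.274, -0.037], TCP at [216.043, 639.487, 231.28] pointing down, gripper open.
Joint ranges: [-2.63, 2.63], [-0.94, 2.18], [0.31, 2.57], [-1.31, 4.45], [0, 2.66], [-2.55, 2.55]. Speed limits (rad/s): [2.57, 2.57, 3.14, 3.14, 3.14, 3.14].

## Interface

Orientations are given as a unit quaternion [x, y, z, w].
In Python, from plant import arm, cams gives the robot as it stands. The module is installed in compiled form; this text tells all that it offers.
- The arm moves only by the tool step_arm, never from a script. Its argument "motion" is a list of rows, each a list of 7 numbers: the finger opening in cm, from 0 to 8.54, then the shift along the tool's x, y, z in cm, then the turn, a rotation vector about the tool's x, y, z in degrees. A call has 1 to 20 rows; each row shifts and turns the commanded pose from where the row before left it, along the tool's axes as they then stand; what a row does not reach is not made up. A row lasts 1/8 s, in which the tool goes at most 62.5 mm and 10.7 degrees, less where a joint would pass 70% of its speed; a pose out of reach is approached as far as the arm can. A call is refused whole if a number of a shift passes 6.25 or a number of a turn 10.7, either way. A call with a gripper value outside its range is refused whole. The fingers move at their own pace and stop on an object; "squeeze" is the grip in N (left out, the last holds). Time passes only in rows, so rows that do not move let the fingers close. It gives the time, the measured TCP pose, the force, the opening and the grip force at its end, in the units of the state.
- arm.sense(): the state, without advancing time (a new reading comes with each control period).
- cams.grab_frame(name): name is "scene" or "top" or "wrist"; returns the picture (384x512x3 uint8, red, green, blue); there is no depth.
- cams.camera_params(name): a dict with "intrinsics" (3x3 intrinsics, pixels), "camera_from_world" (4x4, takes a point from world to camera coordinates); the wrist camera has in their place "mount" (4x4, takes a point from camera to tool coordinates, whose origin is the TCP and whose axes are the flange's). Camera axes: x right, y down, z forward; pixel columns grow to the right and rows downward; lengths in mm; the calibration is good to about 2 mm. A picture is of the moment at which its call begins: read the wrist's pose just before it. camera_params takes no time and is no camera call.
- arm.job_done(): hands the job in; it is judged then, once.
The state is a dict: "t": time; "joints": joint angles; "joint_velocities": joint speeds; "joint_torque": joint torques, N m; "ee_pos": TCP position; "tool_rot": TCP orientation; "ft_force": force on the tool from outside, world axes, zero at the start; "moment": the same for the moment, N m; "opening": finger opening in mm; "finger_force": force on a finger pad.
Only numpy, scipy, OpenCV 4.12 (cv2) and the standard library are available. Lean on these libraries where they do the work, as an engineer would, in place of code of your own. Each camera call takes 0.05 s, during which the arm holds its last target. There are 200 camera calls.

## Working session

There is one attempt and no reset: what is moved stays moved. The work goes in short steps, Python scripts to look and compute and a tool call to move; the robot and the scene stay as the last step left them, time stands still between calls to the robot, and variables do not carry over. Pictures are saved under pics/ and viewed, at most 10 in all, crops included, and the job is handed in when it is done.

Besides the shell and the picture viewer there is one more tool, called in YAML: its name, and indented under it one key for each argument. step_arm: Moves the arm, as the interface text tells. Its arguments: {"type":"object","properties":{"motion":{"type":"array","items":{"type":"array","items":{"type":"number"}}},"squeeze":{"type":"number"}},"required":["motion"]}

```bash
mkdir -p pics
cat > h.py <<'E'
import numpy as np,cv2
from plant import arm,cams
from scipy.spatial.transform import Rotation as R
def save(n,img,s=1):
    cv2.imwrite('pics/'+n,cv2.resize(img[...,::-1],None,fx=s,fy=s,interpolation=cv2.INTER_CUBIC))
E
python3 - <<'E'
from h import *
np.set_printoptions(precision=3,suppress=True)
s=arm.sense(); print(s, arm.hold_point_z)
for n in ('scene','top'):
    save(n+'0.png',cams.grab_frame(n),1.5); p=cams.camera_params(n); print(n,p)
print(cams.camera_params('wrist'))
E
```

```text
{'t': 0.0, 'joints': array([ 1.208,  0.265,  1.605, -0.   ,  1.274, -0.037]), 'joint_velocities': array([ 0.001, -0.   ,  0.001, -0.   ,  0.   , -0.002]), 'joint_torque': array([ -0.002, -51.512, -36.731,  -0.   ,   0.013,  -0.   ]), 'ee_pos': array([215.776, 638.786, 229.934]), 'tool_rot': array([ 0.162,  0.987, -0.001, -0.   ]), 'ft_force': array([ 0.566, -0.264,  0.659]), 'moment': array([ 0.038, -0.066,  0.019]), 'finger_force': 0.0, 'opening': 85.62259789284295} 18.700000000000003
scene {'intrinsics': array([[434.134,   0.   , 248.397],
       [  0.   , 434.134, 196.678],
       [  0.   ,   0.   ,   1.   ]]), 'camera_from_world': array([[  -0.506,    0.863,   -0.006,  308.619],
       [   0.704,    0.409,   -0.58 , -331.177],
       [  -0.498,   -0.298,   -0.814, 1308.92 ],
       [   0.   ,    0.   ,    0.   ,    1.   ]])}
top {'intrinsics': array([[469.855,   0.   , 246.499],
       [  0.   , 469.855, 194.237],
       [  0.   ,   0.   ,   1.   ]]), 'camera_from_world': array([[   0.016,   -1.   ,   -0.013,   -8.951],
       [  -0.989,   -0.014,   -0.147,  548.607],
       [   0.146,    0.015,   -0.989, 1015.243],
       [   0.   ,    0.   ,    0.   ,    1.   ]])}
{'intrinsics': array([[307.254,   0.   , 251.413],
       [  0.   , 307.254, 190.575],
       [  0.   ,   0.   ,   1.   ]]), 'mount': array([[   0.   ,   -0.962,   -0.273,   68.344],
       [   1.   ,    0.   ,    0.   ,   -0.156],
       [  -0.   ,   -0.273,    0.962, -143.042],
       [   0.   ,    0.   ,    0.   ,    1.   ]])}
```

View pics/scene0.png

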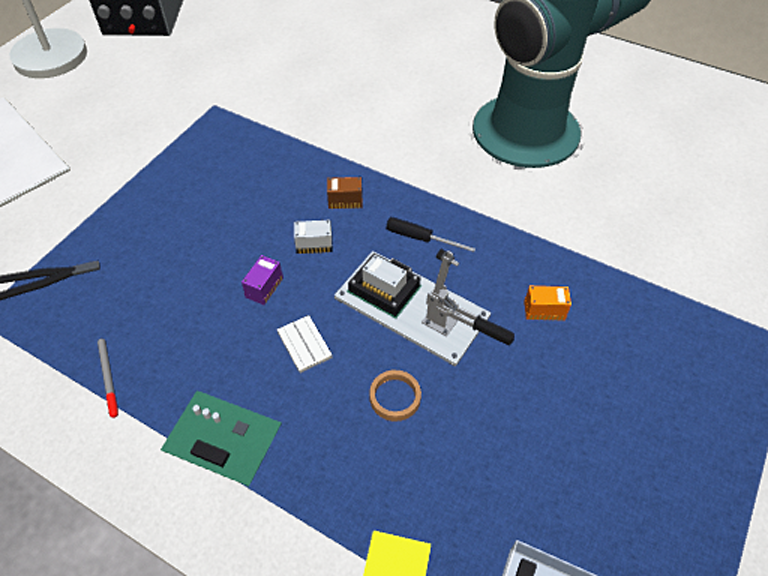

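View pics/top0.png

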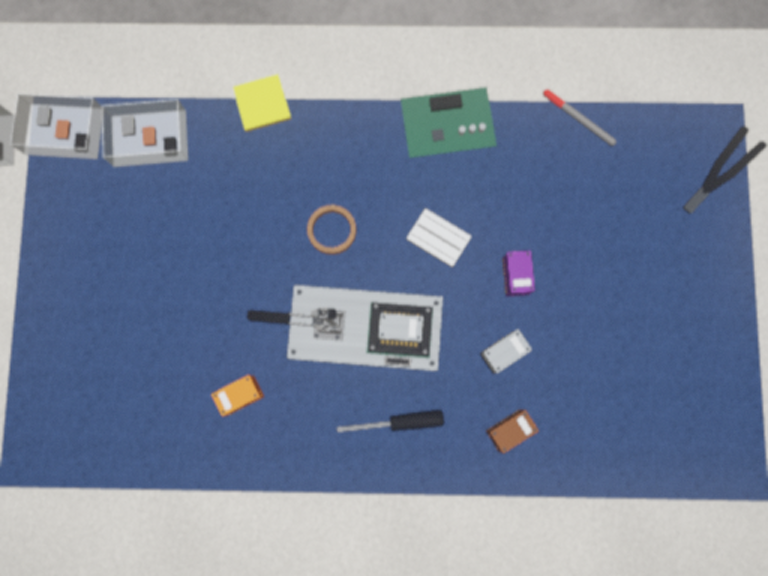

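The module to check is the silver block in the black nest: top view (400,327), scene view (385,275). The loose silver block at top (507,351) is the spare, and the orange, brown and purple blocks are look-alikes. The clamp handle's grip is at top (268,316), so jig +y points image-left, which is about world +y.

```bash
cat >> h.py <<'E'
def cam(n,st=None):
    p=cams.camera_params(n)
    if n!='wrist': return p['intrinsics'],p['camera_from_world']
    st=st or arm.sense(); T=np.eye(4);T[:3,:3]=R.from_quat(st['tool_rot']).as_matrix();T[:3,3]=st['ee_pos']
    return p['intrinsics'],np.linalg.inv(T@p['mount'])
def proj(K,C,P):
    q=(np.atleast_2d(P)@C[:3,:3].T+C[:3,3])@K.T
    return q[:,:2]/q[:,2:]
def onz(K,C,uv,z):
    uv=np.atleast_2d(uv).astype(float)
    d=np.c_[uv,np.ones(len(uv))]@np.linalg.inv(K).T@C[:3,:3]; o=-C[:3,:3].T@C[:3,3]
    return o+d*((z-o[2])/d[:,2])[:,None]
E
python3 - <<'E'
from h import *
np.set_printoptions(precision=1,suppress=True)
K,C=cam('top')
print(onz(K,C,np.array([[293,287],[442,296],[438,370],[288,361]])/1.5,16))
print(onz(K,C,np.array([[371,303],[433,307],[430,357],[368,352]])/1.5,40))
print(onz(K,C,np.array([[268,316]])/1.5,58))
print(onz(K,C,np.array([[507,351]])/1.5,44))
E
```

```text
[[ 557.3  117.9   16. ]
 [ 546.7 -110.7   16. ]
 [ 434.1 -104.8   16. ]
 [ 444.   121.8   16. ]]
[[531.2  -2.6  40. ]
 [526.5 -95.2  40. ]
 [452.1 -91.   40. ]
 [458.    0.6  40. ]]
[[507.3 148.   58. ]]
[[ 462.4 -203.8   44. ]]
```

step_arm:
  motion:
    - [8.5, -4.13, -4.15, 0, 0, 0, 0]
    - [8.5, -4.13, -4.15, 0, 0, 0, 0]
    - [8.5, -4.13, -4.15, 0, 0, 0, 0]
    - [8.5, -4.13, -4.15, 0, 0, 0, 0]
    - [8.5, -4.13, -4.15, 0, 0, 0, 0]
    - [8.5, -4.13, -4.15, 0, 0, 0, 0]
    - [8.5, -4.13, -4.15, 0, 0, 0, 0]
    - [8.5, -4.13, -4.15, 0, 0, 0, 0]
    - [8.5, -4.13, -4.15, 0, 0, 0, 0]
    - [8.5, -4.13, -4.15, 0, 0, 0, 0]
    - [8.5, -4.13, -4.15, 0, 0, 0, 0]
    - [8.5, 0, 0, 0, 0, 0, 10.5]
    - [8.5, 0, 0, 0, 0, 0, 10.5]
    - [8.5, 0, 0, 0, 0, 0, 10.5]
    - [8.5, 0, 0, 0, 0, 0, 10.5]
    - [8.5, 0, 0, 0, 0, 0, 10.5]
    - [8.5, 0, 0, 0, 0, 0, 10.5]
    - [8.5, 0, 0, 0, 0, 0, 10.5]
    - [8.5, 0, 0, 0, 0, 0, 0]
    - [8.5, 0, 0, 0, 0, 0, 0]
  squeeze: 40

```text
t: 2.6
ee_pos: [500.1, 61.6, 231.0]
tool_rot: [0.719, 0.695, -0.0, -0.0]
ft_force: [1.2, 0.2, -0.6]
opening: 85.1
finger_force: 0.0
```

Run:
```python
from h import *
s=arm.sense(); im=cams.grab_frame('wrist'); save('w1.png',im,1.5); np.save('w1.npy',np.array(cam('wrist',s)[1]))
cv2.imwrite('w1raw.png',im[...,::-1])
print(s['ee_pos'],s['tool_rot'],s['t'],s['ft_force'],s['joints'])
sc=cams.grab_frame('scene');save('s1.png',sc[120:270,200:380],4.3); cv2.imwrite('s1raw.png',sc[...,::-1])
```

```text
[500.13575699  61.58115631 231.00143518] [ 7.19300161e-01  6.94699365e-01 -2.08388464e-04 -1.63904133e-04] 2.6 [ 1.15540637  0.21107773 -0.56509518] [ 7.30892049e-02 -6.24507955e-02  1.96194488e+00 -1.59272103e-05
  1.24262860e+00  1.07886879e-01]
```

View pics/w1.png

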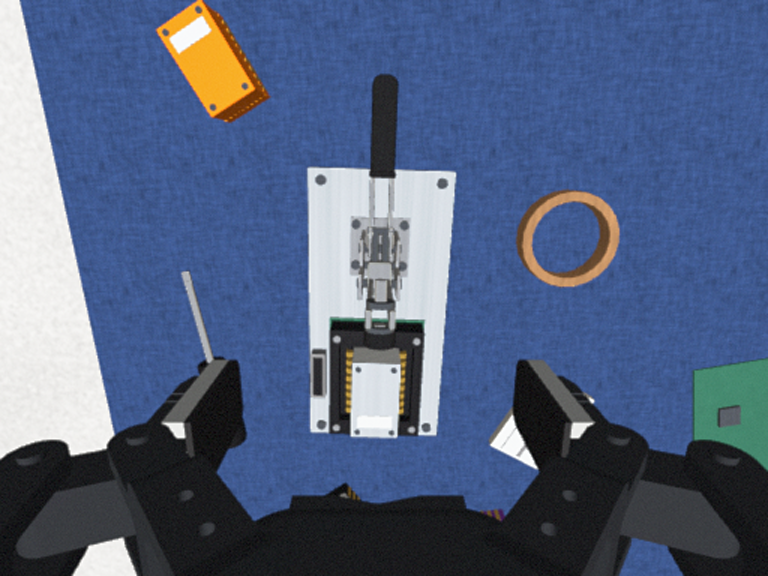

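The wrist view (1.5x) shows the plate corners at (308,168), (455,172), (437,436) and (311,433). The module is in the nest at (375,400), and the handle grip runs from (383,175) to (385,75). The fingers are clear of everything. Next I fit the jig pose from this view and the top view.

Run:
```python
from h import *
from scipy.optimize import least_squares
np.set_printoptions(precision=2,suppress=True)
K1=cams.camera_params('wrist')['intrinsics'];C1=np.load('w1.npy');K2,C2=cam('top')
w=np.array([[308,168],[455,172],[437,436],[311,433]])/1.5
t=np.array([[288,361],[293,287],[442,296],[438,370]])/1.5
# order: (-x,+y),(+x,+y),(+x,-y),(-x,-y)
def P(p,z): 
    x,y,a,o=p[:4]; L=np.array([[-56,114+o],[56,114+o],[56,-114+o],[-56,-114+o]]); c,s=np.cos(a),np.sin(a)
    return np.c_[L@np.array([[c,s],[-s,c]])+[x,y],np.full(4,z)]
# fits: each view alone, both; plate height free with both
for nm,vs in (('w',((K1,C1,w),)),('t',((K2,C2,t),)),('both',((K1,C1,w),(K2,C2,t)))):
    # nest rim corners in top view tie origin: use midpoint later; o unobservable -> fix 0
    f=lambda p:np.concatenate([(proj(K,C,P([*p[:3],0],p[3] if nm=='both' else 16))-q).ravel() for K,C,q in vs])
    r=least_squares(f,[495,5,-.045,16]); print(nm,r.x,'px rms',np.sqrt(np.mean(r.fun**2)))
# nest rim
tn=np.array([[371,303],[433,307],[430,357],[368,352]])/1.5
print('nest top',onz(K2,C2,tn,40).mean(0), 'w rim back',onz(K1,C1,np.array([[331,321],[423,323]])/1.5,40))
# two-view triangulation helper: grip end & start, module top centre
def tri(a,b):
    X=cv2.triangulatePoints(K1@C1[:3],K2@C2[:3],np.array(a,float)/1.5,np.array(b,float)/1.5);return (X[:3]/X[3]).T
print('grip free end top',tri([384,76],[249,315]),'grip inner',tri([383,174],[290,318]))
print('grip on z58',onz(K1,C1,np.array([[384,76],[383,174]])/1.5,60))
print('module top w',onz(K1,C1,np.array([[351,436],[397,437],[400,363],[353,363]])/1.5,66))
im=cv2.imread('w1raw.png');tp=cams.grab_frame('top');
a=cv2.resize(im[200:300,190:310],None,fx=6,fy=6,interpolation=cv2.INTER_CUBIC)
cv2.imwrite('pics/w1c.png',a)
```

```text
w [499.23   5.56  -0.06  16.  ] px rms 0.2579007833171074
t [495.51   6.05  -0.04  16.  ] px rms 0.2343697151798688
both [498.45   5.56  -0.06  15.37] px rms 0.8638557069303383
nest top [491.94 -47.06  40.  ] w rim back [[463.49   8.72  40.  ]
 [534.28   4.67  40.  ]]
grip free end top [[510.   179.55  41.88]] grip inner [[506.69 117.56  41.98]]
grip on z58 [[509.16 177.89  60.  ]
 [506.69 118.16  60.  ]]
module top w [[476.13 -75.72  66.  ]
 [511.3  -77.79  66.  ]
 [514.88 -16.03  66.  ]
 [480.62 -14.86  66.  ]]
```

View pics/w1c.png

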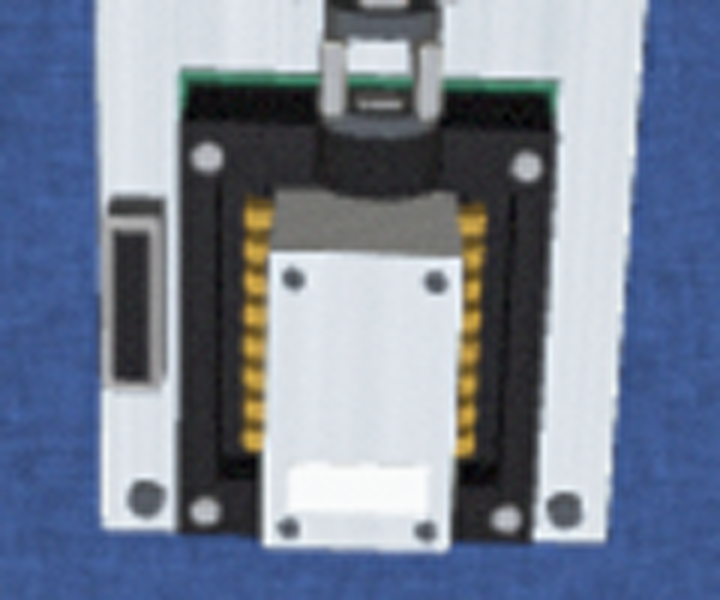

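View pics/s1.png

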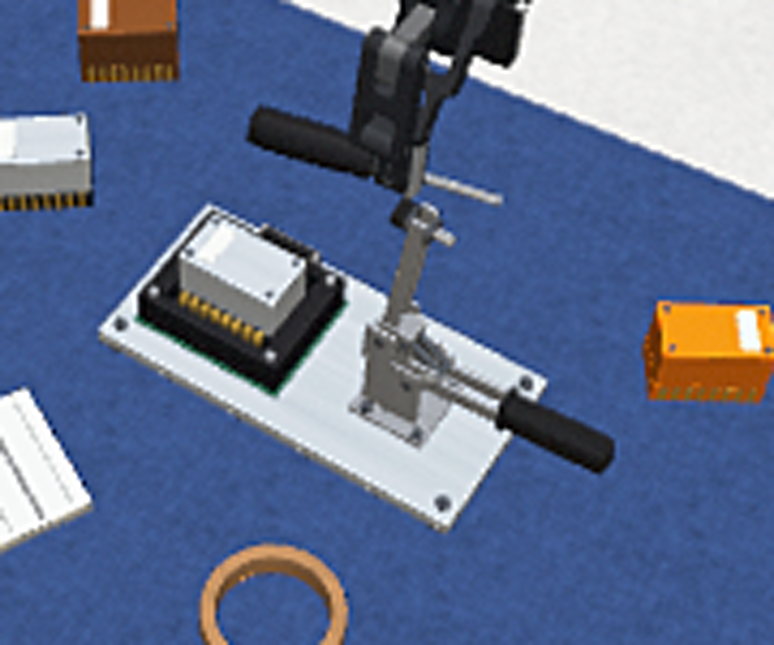

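The crop confirms the silver block in the nest is the module (brass pads both sides, nest rim around it). The scene crop shows the clamp arm upright, with the grip's free end at about (607,455) in the crop. I refine the pose from these pixels, triangulating wrist against scene.

Run:
```python
from h import *
from scipy.optimize import least_squares
np.set_printoptions(precision=2,suppress=True)
K1=cams.camera_params('wrist')['intrinsics'];C1=np.load('w1.npy');K3,C3=cam('scene')
o=np.array([190,200.]);cr=lambda a:np.array(a)/6.+o -.4
rim=cr([[182,125],[553,130],[532,543],[180,532]]);mod=cr([[270,250],[460,253],[448,552],[263,548]])
pl=np.array([[308,168],[455,172],[437,436],[311,433]])/1.5-.2
def fit(uv,hx,hy,z):
    def W(p):
        c,s=np.cos(p[2]),np.sin(p[2]);L=np.array([[-hx,hy],[hx,hy],[hx,-hy],[-hx,-hy]])
        return np.c_[L@np.array([[c,s],[-s,c]])+p[:2],np.full(4,p[3] if z is None else z)]
    r=least_squares(lambda p:(proj(K1,C1,W(p))-uv).ravel(),[495,-46,-.05,50]); return r.x,np.sqrt(np.mean(r.fun**2))
print('rim',fit(rim,37,46,40),fit(rim,37,46,None));print('mod',fit(mod,18,31,66),fit(mod,18,31,None));print('plate',fit(pl,56,114,16))
sc=lambda a:np.array(a)/4.3+[200,120]-.4
def tri(a,b):
    X=cv2.triangulatePoints(K1@C1[:3],K3@C3[:3],np.array(a,float),np.array(b,float));X=(X[:3]/X[3]).T;return X,proj(K3,C3,X)-b
for nm,a,b in (('grip end',np.array([384.5,77])/1.5,sc([606,452])),('grip inner',np.array([383,174])/1.5,sc([505,411])),
   ('plate back -x',pl[0],sc([547,381])),('plate back +x',pl[1],sc([445,528])),
   ('mod far -x',mod[0],sc([306,263])),('mod far +x',mod[1],sc([265,303])),('mod near+x',mod[2],sc([181,258]))): print(nm,*tri(a,b))
```

```text
rim (array([495.29, -46.38,  -0.06,  50.  ]), np.float64(0.6201021174224179)) (array([495.16, -49.23,  -0.06,  34.37]), np.float64(0.3030397824135543))
mod (array([495.16, -45.96,  -0.06,  50.  ]), np.float64(0.36343327303269546)) (array([495.12, -46.66,  -0.06,  64.75]), np.float64(0.35353723640358103))
plate (array([498.99,   5.81,  -0.06,  50.  ]), np.float64(0.2598229787845701))
grip end [[509.69 175.63  65.91]] [[0.22 0.01]]
grip inner [[506.65 118.37  55.98]] [[-0.08 -0.03]]
plate back -x [[450.53 123.18  15.51]] [[-0.04 -0.01]]
plate back +x [[561.74 115.66  13.91]] [[0.12 0.04]]
mod far -x [[479.71 -14.82  65.21]] [[0.07 0.07]]
mod far +x [[514.09 -20.13  63.52]] [[0.45 0.47]]
mod near+x [[511.28 -76.25  66.47]] [[-0.17 -0.27]]
```

step_arm:
  motion:
    - [5, 0, 0, 0, 0, 0, 1.5]
    - [5, 5.0, 0.1, 0, 0, 0, 0]
    - [5, 5.07, 0.09, 0, 0, 0, 0]
    - [5, 0, 0, 4.5, 0, 0, 0]
    - [5, 0, 0, 4.5, 0, 0, 0]
    - [5, 0, 0, 4.5, 0, 0, 0]
    - [5, 0, 0, 4.0, 0, 0, 0]
    - [5, 0, 0, 1.6, 0, 0, 0]
    - [5, 0, 0, 0, 0, 0, 0]
    - [5, 0, 0, 0, 0, 0, 0]

```text
t: 4.0
ee_pos: [510.4, 162.4, 42.1]
tool_rot: [0.729, 0.684, 0.001, 0.001]
ft_force: [0.2, -0.4, 0.8]
opening: 50.2
finger_force: 0.0
```

Run:
```python
from h import *
a=cams.grab_frame('wrist');b=cams.grab_frame('scene')
A=cv2.resize(a,(533,400));B=cv2.resize(b[110:270,240:400],(400,400)); 
save('g1.png',np.hstack([A[:,130:],B]))
```

```text
(no output)
```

View pics/g1.png

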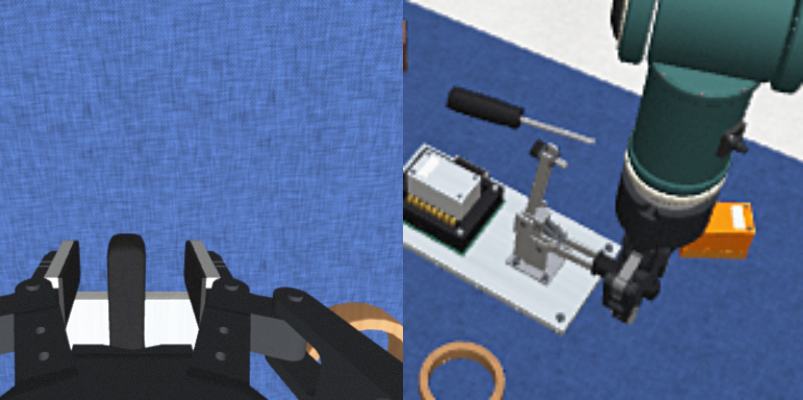

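The handle grip is between the open pads, about 2 mm left of centre (gaps of 32 and 42 px). I centre it and close.

step_arm:
  motion:
    - [5, 0, -0.2, 0.1, 0, 0, 0]
    - [3, 0, 0, 0, 0, 0, 0]
    - [1, 0, 0, 0, 0, 0, 0]
    - [1, 0, 0, 0, 0, 0, 0]
    - [1, 0, 0, 0, 0, 0, 0]
    - [1, 0, 0, 0, 0, 0, 0]
  squeeze: 40

```text
t: 4.85
ee_pos: [507.8, 162.1, 39.8]
tool_rot: [0.729, 0.684, 0.001, 0.001]
ft_force: [5.4, -2.6, -0.7]
opening: 15.4
finger_force: 44.9
```

Run:
```python
from h import *
np.set_printoptions(precision=2,suppress=True)
s=arm.sense();print(s['ee_pos'],s['opening'],s['finger_force'],s['ft_force'])
th=np.linspace(0,1.6,17);a=th+.07
y=95*np.cos(a);z=95*np.sin(a)
print(np.c_[th[1:],np.diff(y)/10,-np.diff(z)/10])
```

```text
[507.79 162.12  39.78] 15.375402990360929 44.90906596183777 [ 5.41 -2.59 -0.71]
[[ 0.1  -0.11 -0.94]
 [ 0.2  -0.21 -0.93]
 [ 0.3  -0.3  -0.9 ]
 [ 0.4  -0.39 -0.87]
 [ 0.5  -0.47 -0.82]
 [ 0.6  -0.55 -0.77]
 [ 0.7  -0.63 -0.71]
 [ 0.8  -0.69 -0.65]
 [ 0.9  -0.76 -0.58]
 [ 1.   -0.81 -0.5 ]
 [ 1.1  -0.85 -0.41]
 [ 1.2  -0.89 -0.33]
 [ 1.3  -0.92 -0.24]
 [ 1.4  -0.94 -0.14]
 [ 1.5  -0.95 -0.05]
 [ 1.6  -0.95  0.05]]
```

step_arm:
  motion:
    - [1, -0.11, 0, -0.94, 0, 0, 0]
    - [1, -0.21, 0, -0.93, 0, 0, 0]
    - [1, -0.3, 0, -0.9, 0, 0, 0]
    - [1, -0.39, 0, -0.87, 0, 0, 0]
    - [1, -0.47, 0, -0.82, 0, 0, 0]
    - [1, -0.55, 0, -0.77, 0, 0, 0]
    - [1, -0.63, 0, -0.71, 0, 0, 0]
    - [1, -0.69, 0, -0.65, 0, 0, 0]
    - [1, 0, 0, 0, 0, 0, 0]

```text
t: 5.98
ee_pos: [505.6, 128.7, 105.4]
tool_rot: [0.73, 0.684, 0.001, 0.001]
ft_force: [5.6, -1.0, -2.4]
opening: 15.5
finger_force: 45.1
```

step_arm:
  motion:
    - [1, -0.76, 0, -0.58, 0, 0, 0]
    - [1, -0.81, 0, -0.5, 0, 0, 0]
    - [1, -0.85, 0, -0.41, 0, 0, 0]
    - [1, -0.89, 0, -0.33, 0, 0, 0]
    - [1, -0.92, 0, -0.24, 0, 0, 0]
    - [1, -0.94, 0, -0.14, 0, 0, 0]
    - [1, -0.95, 0, -0.05, 0, 0, 0]
    - [1, -0.95, 0, 0.05, 0, 0, 0]
    - [1, -0.3, 0, 0, 0, 0, 0]
    - [1, 0, 0, 0, 0, 0, 0]
    - [1, 0, 0, 0, 0, 0, 0]

```text
t: 7.35
ee_pos: [500.9, 56.6, 127.5]
tool_rot: [0.73, 0.684, 0.002, -0.0]
ft_force: [5.5, 3.9, -0.1]
opening: 15.3
finger_force: 47.9
```

Run:
```python
from h import *
s=arm.sense();P=s['ee_pos']+[0,0,18.7]
d=np.array([np.sin(.06),np.cos(.06)]); y=(P[:2]-[495.5,-46.3])@d-114; z=P[2]-53
print(y,z,np.arctan2(z,y)-.07,np.hypot(y,z),s['ft_force'],s['moment'])
a=cams.grab_frame('scene');save('g2.png',a[100:270,220:400],3.4)
```

```text
-10.97095890682104 93.19243271116983 1.617980675265277 93.83598165928181 [ 5.53893332  3.93493522 -0.11011712] [ 0.94583779 -0.79885694 -0.09819123]
```

View pics/g2.png

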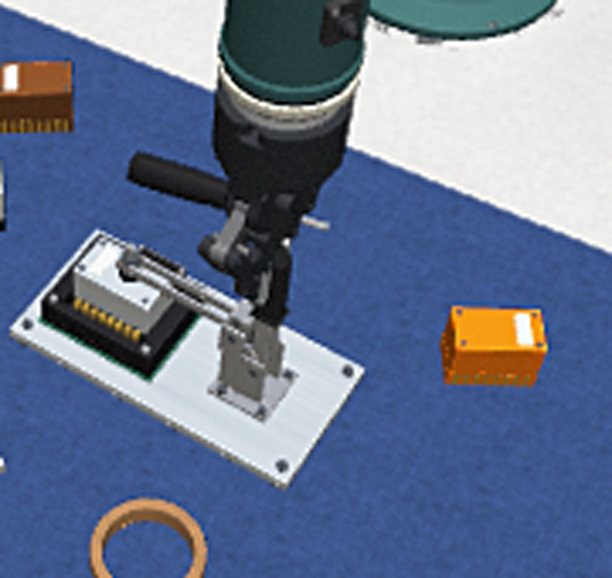

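The clamp foot is down on the module and the handle is upright. I push slightly further to confirm the stop, then hold.

step_arm:
  motion:
    - [1, -0.3, 0, 0, 0, 0, 0]
    - [1, -0.2, 0, 0, 0, 0, 0]
    - [1, 0, 0, 0, 0, 0, 0]

```text
t: 7.78
ee_pos: [500.6, 51.9, 127.1]
tool_rot: [0.73, 0.684, 0.002, -0.0]
ft_force: [6.6, 5.4, -3.5]
opening: 15.4
finger_force: 47.5
```

step_arm:
  motion:
    - [1, -0.3, 0, 0, 0, 0, 0]
    - [1, -0.3, 0, 0, 0, 0, 0]
    - [1, 0, 0, 0, 0, 0, 0]

```text
t: 8.15
ee_pos: [500.6, 51.4, 126.9]
tool_rot: [0.73, 0.683, 0.006, -0.004]
ft_force: [9.3, 25.6, -7.0]
opening: 15.3
finger_force: 46.9
```

Run:
```python
from h import *
a=cams.grab_frame('wrist');b=cams.grab_frame('scene')
A=cv2.resize(a[180:384,130:380],(490,400));B=cv2.resize(b[165:245,240:320],(400,400),interpolation=cv2.INTER_CUBIC)
save('g3.png',np.hstack([A[:,:400],B])); print(arm.sense()['ft_force'],arm.sense()['moment'])
```

```text
[ 8.99017894 25.28927502 -6.77134256] [ 3.8107088  -1.21154444  0.06489618]
```

View pics/g3.png

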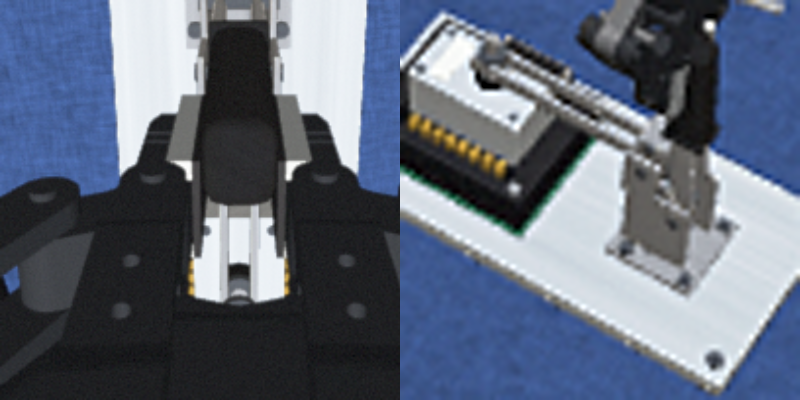

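The force rose to 25 N with almost no travel, so the handle is on its stop. The views show the grip end between the pads and the foot pressed on the module. I hold it there for a bit over two seconds.

step_arm:
  motion:
    - [1, 0.1, 0, 0, 0, 0, 0]
    - [1, 0, 0, 0, 0, 0, 0]
    - [1, 0, 0, 0, 0, 0, 0]
    - [1, 0, 0, 0, 0, 0, 0]
    - [1, 0, 0, 0, 0, 0, 0]
    - [1, 0, 0, 0, 0, 0, 0]
    - [1, 0, 0, 0, 0, 0, 0]
    - [1, 0, 0, 0, 0, 0, 0]
    - [1, 0, 0, 0, 0, 0, 0]
    - [1, 0, 0, 0, 0, 0, 0]
    - [1, 0, 0, 0, 0, 0, 0]
    - [1, 0, 0, 0, 0, 0, 0]
    - [1, 0, 0, 0, 0, 0, 0]
    - [1, 0, 0, 0, 0, 0, 0]
    - [1, 0, 0, 0, 0, 0, 0]
    - [1, 0, 0, 0, 0, 0, 0]
    - [1, 0, 0, 0, 0, 0, 0]
    - [1, 0, 0, 0, 0, 0, 0]

```text
t: 10.5
ee_pos: [500.6, 51.5, 127.0]
tool_rot: [0.73, 0.683, 0.005, -0.003]
ft_force: [8.9, 21.3, -5.8]
opening: 15.4
finger_force: 47.0
```

step_arm:
  motion:
    - [1, 0.7, 0, 0, 0, 0, 0]
    - [1, 0.6, 0, 0, 0, 0, 0]
    - [1, 0.95, 0, -0.05, 0, 0, 0]
    - [1, 0.95, 0, 0.05, 0, 0, 0]
    - [1, 0.94, 0, 0.14, 0, 0, 0]
    - [1, 0.92, 0, 0.24, 0, 0, 0]
    - [1, 0.89, 0, 0.33, 0, 0, 0]
    - [1, 0.85, 0, 0.41, 0, 0, 0]
    - [1, 0.81, 0, 0.5, 0, 0, 0]
    - [1, 0.76, 0, 0.58, 0, 0, 0]
    - [1, 0.69, 0, 0.65, 0, 0, 0]
    - [1, 0.63, 0, 0.71, 0, 0, 0]
    - [1, 0.55, 0, 0.77, 0, 0, 0]
    - [1, 0.47, 0, 0.82, 0, 0, 0]
    - [1, 0.39, 0, 0.87, 0, 0, 0]
    - [1, 0.3, 0, 0.9, 0, 0, 0]
    - [1, 0, 0, 0, 0, 0, 0]

```text
t: 12.62
ee_pos: [507.7, 159.6, 58.6]
tool_rot: [0.729, 0.684, 0.001, 0.0]
ft_force: [4.9, 2.7, 1.4]
opening: 15.5
finger_force: 44.1
```

step_arm:
  motion:
    - [1, 0.21, 0, 0.93, 0, 0, 0]
    - [1, 0.11, 0, 0.94, 0, 0, 0]
    - [1, 0, 0, 0.3, 0, 0, 0]
    - [1, 0, 0, 0.3, 0, 0, 0]
    - [1, 0, 0, 0, 0, 0, 0]

```text
t: 13.25
ee_pos: [508.2, 162.9, 39.3]
tool_rot: [0.729, 0.684, 0.001, 0.0]
ft_force: [-11.2, -3.3, 40.0]
opening: 15.1
finger_force: 50.0
```

step_arm:
  motion:
    - [1, 0, 0, -0.4, 0, 0, 0]
    - [5, 0, 0, 0, 0, 0, 0]
    - [5, 0, 0, 0, 0, 0, 0]
    - [5, 0, 0, -1.5, 0, 0, 0]
    - [5, 0, 0, -6.0, 0, 0, 0]
    - [5, 0, 0, -6.0, 0, 0, 0]
    - [5, 0, 0, -5.6, 0, 0, 0]
    - [5.5, -4, 0, 0, 0, 0, 0]
    - [5.5, -6, 0, 0, 0, 0, 0]
    - [5.5, -6, 0, 0, 0, 0, 0]
    - [5.5, -5, 0, 0, 0, 0, 0]
    - [5.5, 0, 0, 0, 0, 7.5, 0]
    - [5.5, 0, 0, 0, 0, 7.5, 0]
    - [5.5, 0, 0, 0, 0, 0, 0]
    - [5.5, 0, 0, 0, 0, 0, 0]

```text
t: 15.12
ee_pos: [493.0, -47.5, 228.4]
tool_rot: [0.723, 0.678, 0.095, -0.089]
ft_force: [-0.3, 1.0, -0.3]
opening: 55.3
finger_force: 0.0
```

Run:
```python
from h import *
np.set_printoptions(precision=2,suppress=True)
s=arm.sense();P=s['ee_pos'];a=.06
ex=np.array([np.cos(a),-np.sin(a),0]);ey=np.array([np.sin(a),np.cos(a),0]);M=np.c_[ex,ey,[0,0,1]]
O=np.array([495.5,-46.3,0]);print('tcp in jig',(P-O)@M, s['joints'],s['t'],s['ft_force'])
Rt=R.from_quat(s['tool_rot']).as_matrix(); print(M.T@Rt)
tgt=O+M@np.array([0,-2,46]); print('shift tool cm',Rt.T@(tgt-P)/10)
a=cams.grab_frame('wrist');b=cams.grab_frame('scene')
A=cv2.resize(a[120:384,90:410],(485,400));B=cv2.resize(b[110:270,200:328],(320,400),interpolation=cv2.INTER_CUBIC)
save('m1.png',np.hstack([A[:,:480],B]))
```

```text
tcp in jig [ -2.4   -1.31 228.37] [-0.32 -0.05  1.97  0.26  1.29 -0.34] 15.125 [-0.3   0.95 -0.28]
[[ 0.    1.    0.  ]
 [ 0.97 -0.    0.26]
 [ 0.26 -0.   -0.97]]
shift tool cm [-4.76  0.25 17.6 ]
```

View pics/m1.png

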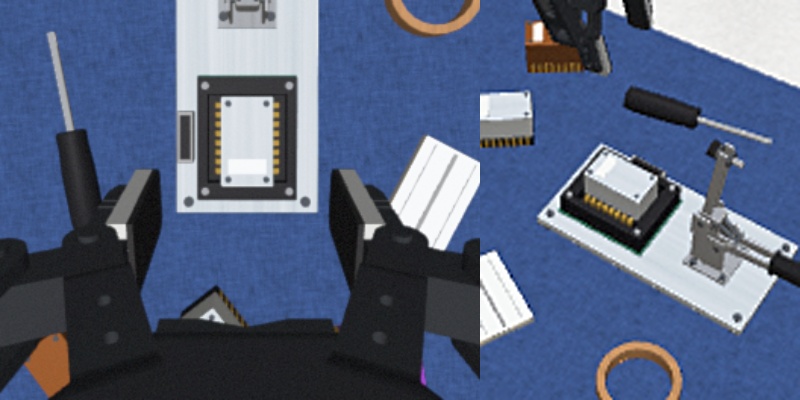

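The handle is fully back, the arm is upright and the module is home: its top corners are at (221,97), (273,97), (273,187) and (221,187) in the left panel. I re-measure its centre from this view.

Run:
```python
from h import *
np.set_printoptions(precision=2,suppress=True)
K,C=cam('wrist');a=.06
M=np.c_[[np.cos(a),-np.sin(a),0],[np.sin(a),np.cos(a),0],[0,0,1]];O=np.array([495.5,-46.3,0])
uv=np.array([[221,97],[273,97],[273,187],[221,187]])/1.516+[90,120]
W=onz(K,C,uv,66);print((W-O)@M,W.mean(0))
rim=np.array([[197,76],[298,77],[299,201],[197,199]])/1.516+[90,120]
W=onz(K,C,rim,40);print((W-O)@M,W.mean(0))
```

```text
[[-17.55  31.14  66.  ]
 [ 18.01  31.07  66.  ]
 [ 17.95 -30.65  66.  ]
 [-17.72 -30.58  66.  ]] [495.69 -46.06  66.  ]
[[-36.56  46.85  40.  ]
 [ 38.09  45.97  40.  ]
 [ 38.82 -45.99  40.  ]
 [-36.89 -44.35  40.  ]] [496.4  -45.74  40.  ]
```

step_arm:
  motion:
    - [5.5, -1.3, 0.27, 4.8, 0, 0, 0]
    - [5.5, -1.3, 0, 4.8, 0, 0, 0]
    - [5.5, -1.08, 0, 4.0, 0, 0, 0]
    - [5.5, -0.54, 0, 2.0, 0, 0, 0]
    - [5.5, -0.54, 0, 2.0, 0, 0, 0]
    - [5.5, 0, 0, 0, 0, 0, 0]
    - [5.5, 0, 0, 0, 0, 0, 0]

```text
t: 16.1
ee_pos: [496.6, -47.5, 46.8]
tool_rot: [0.723, 0.679, 0.095, -0.089]
ft_force: [0.8, 0.2, 0.1]
opening: 55.1
finger_force: 0.0
```

```bash
cat >> h.py <<'E'
_a=.06;M=np.c_[[np.cos(_a),-np.sin(_a),0],[np.sin(_a),np.cos(_a),0],[0,0,1]];O=np.array([495.7,-46.1,0])
def tcpjig():
    s=arm.sense();Rt=R.from_quat(s['tool_rot']).as_matrix();return s,(s['ee_pos']-O)@M,M.T@Rt
E
python3 - <<'E'
from h import *
np.set_printoptions(precision=2,suppress=True)
s,p,Q=tcpjig();print(p,Q,s['ft_force'],s['t'])
E
```

```text
[ 0.97 -1.32 46.8 ] [[ 0.    1.    0.  ]
 [ 0.97 -0.    0.26]
 [ 0.26  0.   -0.97]] [0.78 0.24 0.08] 16.1
```

step_arm:
  motion:
    - [5.5, 0, -0.1, 0.08, 0, 0, 0]
    - [4.2, 0, 0, 0, 0, 0, 0]
    - [3.0, 0, 0, 0, 0, 0, 0]
    - [3.0, 0, 0, 0, 0, 0, 0]
    - [3.0, 0, 0, 0, 0, 0, 0]
    - [3.0, 0, 0, 0, 0, 0, 0]
  squeeze: 110

```text
t: 16.85
ee_pos: [494.9, -48.0, 46.3]
tool_rot: [0.723, 0.678, 0.095, -0.089]
ft_force: [-3.9, -1.2, 6.9]
opening: 33.9
finger_force: 109.4
```

```bash
cat > lean.py <<'E'
from h import *
np.set_printoptions(precision=2,suppress=True)
# plan: rotate about contact lines (jig x=-18/+18, z=35); rows in tool frame for one lean of deg about row sign
def rows(p,Q,sgn,deg,n):
    out=[];c=np.array([sgn*18.,0,35.])
    for _ in range(n):
        r=R.from_rotvec([0,np.deg2rad(deg/n),0]).as_matrix()
        p2=c+r@(p-c);Q2=r@Q
        out.append(np.r_[Q.T@(p2-p)/10,np.rad2deg(R.from_matrix(Q.T@Q2).as_rotvec())]);p,Q=p2,Q2
    return np.array(out),p,Q
if __name__=='__main__':
    s,p,Q=tcpjig();print(p,s['ft_force'],s['opening'],s['finger_force'])
    for sg,d,n in ((-1,-9,3),(1,18,5),(-1,-18,5),(1,18,5),(-1,-9,3)):
        o,p,Q=rows(p,Q,sg,d,n);print(sg,d,'\n',o,p)
E
python3 lean.py
```

```text
[-0.7  -1.95 46.35] [-3.86 -1.18  6.85] 33.858981543502544 109.44568276405334
-1 -9 
 [[ 0.02 -0.06 -0.09 -2.9   0.01 -0.78]
 [ 0.02 -0.06 -0.09 -2.9   0.01 -0.78]
 [ 0.02 -0.06 -0.09 -2.9   0.01 -0.78]] [-2.68 -1.95 48.92]
1 18 
 [[ 0.03  0.11 -0.11  3.48 -0.01  0.93]
 [ 0.03  0.11 -0.11  3.48 -0.01  0.93]
 [ 0.03  0.11 -0.11  3.48 -0.01  0.93]
 [ 0.03  0.11 -0.11  3.48 -0.01  0.93]
 [ 0.03  0.11 -0.11  3.48 -0.01  0.93]] [ 2.63 -1.95 54.63]
-1 -18 
 [[ 0.03 -0.15 -0.1  -3.48  0.01 -0.93]
 [ 0.03 -0.15 -0.1  -3.48  0.01 -0.93]
 [ 0.03 -0.15 -0.1  -3.48  0.01 -0.93]
 [ 0.03 -0.15 -0.1  -3.48  0.01 -0.93]
 [ 0.03 -0.15 -0.1  -3.48  0.01 -0.93]] [-4.45 -1.95 60.04]
1 18 
 [[ 0.03  0.18 -0.11  3.48 -0.01  0.93]
 [ 0.03  0.18 -0.11  3.48 -0.01  0.93]
 [ 0.03  0.18 -0.11  3.48 -0.01  0.93]
 [ 0.03  0.18 -0.11  3.48 -0.01  0.93]
 [ 0.03  0.18 -0.11  3.48 -0.01  0.93]] [ 4.39 -1.95 65.75]
-1 -9 
 [[ 0.02 -0.18 -0.08 -2.9   0.01 -0.78]
 [ 0.02 -0.18 -0.08 -2.9   0.01 -0.78]
 [ 0.02 -0.18 -0.08 -2.9   0.01 -0.78]] [-0.7  -1.95 68.88]
```

Gripped. Lean 1: the +x side is raised, turning about the -x row.

step_arm:
  motion:
    - [3, 0.02, -0.06, -0.09, -2.9, 0, -0.78]
    - [3, 0.02, -0.06, -0.09, -2.9, 0, -0.78]
    - [3, 0.02, -0.06, -0.09, -2.9, 0, -0.78]
    - [3, 0, 0, 0, 0, 0, 0]
    - [3, 0, 0, 0, 0, 0, 0]

```text
t: 17.48
ee_pos: [492.6, -47.9, 48.8]
tool_rot: [0.714, 0.684, 0.148, -0.033]
ft_force: [-4.2, -0.9, 7.7]
opening: 33.6
finger_force: 112.2
```

Run:
```python
from h import *
np.set_printoptions(precision=3,suppress=True)
s,p,Q=tcpjig();print(p,s['ft_force'],s['moment'],s['opening'],s['finger_force'],'lean',np.rad2deg(np.arcsin(Q[2,1])))
b=cams.grab_frame('scene');cv2.imwrite('l1.png',b[...,::-1])
```

```text
[-3.013 -1.947 48.807] [-4.201 -0.936  7.691] [0.036 0.998 0.107] 33.5758979128418 112.21389770507812 lean 8.989417894583845
```

step_arm:
  motion:
    - [3, 0.03, 0.11, -0.11, 3.48, 0, 0.93]
    - [3, 0.03, 0.11, -0.11, 3.48, 0, 0.93]
    - [3, 0.03, 0.11, -0.11, 3.48, 0, 0.93]
    - [3, 0.03, 0.11, -0.11, 3.48, 0, 0.93]
    - [3, 0.03, 0.11, -0.11, 3.48, 0, 0.93]
    - [3, 0, 0, 0, 0, 0, 0]
    - [3, 0, 0, 0, 0, 0, 0]

```text
t: 18.4
ee_pos: [497.7, -48.2, 54.3]
tool_rot: [0.728, 0.669, 0.041, -0.146]
ft_force: [-3.5, -0.8, 5.3]
opening: 34.1
finger_force: 112.8
```

Run:
```python
from h import *
np.set_printoptions(precision=3,suppress=True)
s,p,Q=tcpjig();print(p,s['ft_force'],s['moment'],s['opening'],s['finger_force'],'lean',np.rad2deg(np.arcsin(Q[2,1])))
b=cams.grab_frame('scene');a=cams.grab_frame('wrist')
A=cv2.resize(a[180:384,130:390],(510,400));l=cv2.imread('l1.png')[...,::-1]
f=lambda b:cv2.resize(b[130:210,220:315],(290,244),interpolation=cv2.INTER_CUBIC)
B=np.vstack([f(l),f(b)]);A=cv2.resize(A,(510,488))
save('v10.png',np.hstack([A,B]))
```

```text
[ 2.118 -1.952 54.277] [-3.451 -0.844  5.317] [-0.031  0.589  0.182] 34.071873234840375 112.76484489440918 lean -9.05658011099348
```

View pics/v10.png

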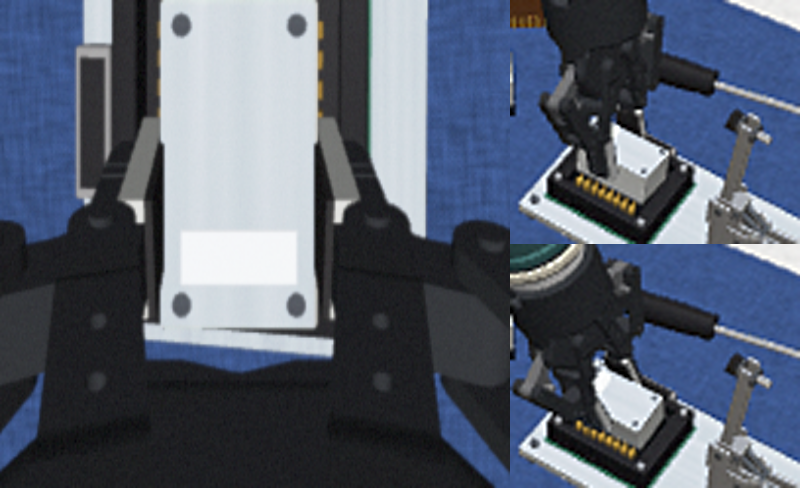

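The module leans with the gripper: its top stays square to the tool, and the scene shows opposite leans in the two frames, already raised. Leans 3 and 4 follow.

step_arm:
  motion:
    - [3, 0.03, -0.15, -0.1, -3.48, 0, -0.93]
    - [3, 0.03, -0.15, -0.1, -3.48, 0, -0.93]
    - [3, 0.03, -0.15, -0.1, -3.48, 0, -0.93]
    - [3, 0.03, -0.15, -0.1, -3.48, 0, -0.93]
    - [3, 0.03, -0.15, -0.1, -3.48, 0, -0.93]
    - [3, 0, 0, 0, 0, 0, 0]

```text
t: 19.25
ee_pos: [491.9, -48.2, 59.9]
tool_rot: [0.714, 0.683, 0.149, -0.03]
ft_force: [3.2, -0.2, -2.3]
opening: 33.8
finger_force: 112.3
```

step_arm:
  motion:
    - [3, 0.03, 0.16, -0.11, 3.48, 0, 0.93]
    - [3, 0.03, 0.16, -0.11, 3.48, 0, 0.93]
    - [3, 0.03, 0.16, -0.11, 3.48, 0, 0.93]
    - [3, 0.03, 0.16, -0.11, 3.48, 0, 0.93]
    - [3, 0.03, 0.16, -0.11, 3.48, 0, 0.93]
    - [3, 0, 0, 0, 0, 0, 0]

```text
t: 20.0
ee_pos: [499.9, -48.3, 64.8]
tool_rot: [0.728, 0.669, 0.041, -0.146]
ft_force: [1.0, -0.1, 1.0]
opening: 33.9
finger_force: 113.3
```

Run:
```python
from h import *
np.set_printoptions(precision=3,suppress=True)
s,p,Q=tcpjig();print(p,s['ft_force'],s['moment'],s['opening'],s['finger_force'],'lean',np.rad2deg(np.arcsin(Q[2,1])))
# module pose assuming rigid grasp: at grasp tcp jig (-.7,-1.95,46.35), module origin (0,0,22)
m0=np.array([.7,1.95,-24.35]);Q0=R.from_euler('x',15,degrees=True).as_matrix()@np.array([[0,1,0],[1,0,0],[0,0,-1.]])
print('module',p+Q@Q0.T@m0)
from lean import rows
o,p2,Q2=rows(p,Q,-1,-9.0,3);print(o,p2+Q2@Q0.T@m0)
```

```text
[ 4.365 -1.943 64.841] [ 0.981 -0.105  0.97 ] [-0.216 -0.243 -0.057] 33.946824095553566 113.25971603393555 lean -9.01644272056837
module [ 1.246  0.001 40.681]
[[ 0.02 -0.17 -0.08 -2.9   0.01 -0.78]
 [ 0.02 -0.17 -0.08 -2.9   0.01 -0.78]
 [ 0.02 -0.17 -0.08 -2.9   0.01 -0.78]] [ 0.12  0.   43.62]
```

step_arm:
  motion:
    - [3, 0.02, -0.17, -0.08, -2.9, 0, -0.78]
    - [3, 0.02, -0.17, -0.08, -2.9, 0, -0.78]
    - [3, 0.02, -0.17, -0.08, -2.9, 0, -0.78]
    - [3, 0.1, 0, -0.4, 0, 0, 0]
    - [3, 0.1, 0, -0.4, 0, 0, 0]
    - [3, 0.1, 0, -0.4, 0, 0, 0]
    - [3, 0.1, 0, -0.4, 0, 0, 0]
    - [3, 0, 0, 0, 0, 0, 0]
    - [3, 0, 0, 0, 0, 0, 0]
    - [3, 0, 0, 0, 0, 0, 0]
    - [3, 0, 0, 0, 0, 0, 0]

```text
t: 21.38
ee_pos: [493.8, -47.9, 84.4]
tool_rot: [0.723, 0.678, 0.095, -0.089]
ft_force: [0.1, -0.0, -1.5]
opening: 33.8
finger_force: 112.9
```

Run:
```python
from h import *
np.set_printoptions(precision=3,suppress=True)
s,p,Q=tcpjig();print(p,s['ft_force'],s['joint_velocities'],s['opening'],s['finger_force'],'lean',np.rad2deg(np.arcsin(Q[2,1])))
m0=np.array([.7,1.95,-24.35]);Q0=R.from_euler('x',15,degrees=True).as_matrix()@np.array([[0,1,0],[1,0,0],[0,0,-1.]])
m=p+Q@Q0.T@m0;print('module',m)
# scene check: brightness crops of module vs predicted top corners -> light/dark edge rows along a vertical line below the module
K,C=cam('scene');g=cams.grab_frame('scene')
z=lambda x,y,z:proj(K,C,O+M@np.array([x,y,z]))[0]
b=z(m[0]+18,m[1]+20,m[2]+22);print('far +x face pt',b,g[int(b[1]),int(b[0])]); e=z(m[0]+18,m[1]+20,m[2]-8);print('below module',e,g[int(e[1]),int(e[0])])
c=z(m[0]+18,m[1]+20,m[2]+4);print('pads',c,g[int(c[1]),int(c[0])],[g[int(c[1])+k,int(c[0])].tolist() for k in range(-8,9,2)])
```

```text
[-1.81  -1.947 84.352] [ 0.084 -0.02  -1.479] [-0.001 -0.     0.001 -0.    -0.     0.   ] 33.809830742821624 112.88127422332764 lean -0.015351451111157356
module [-1.109  0.003 60.002]
far +x face pt [259.231 184.424] [125 124 122]
below module [259.049 192.138] [41 39 45]
pads [259.121 189.097] [36 32 21] [[122, 124, 121], [125, 126, 123], [127, 130, 129], [32, 31, 26], [36, 32, 21], [40, 41, 46], [41, 41, 46], [23, 28, 40], [165, 137, 69]]
```

Run:
```python
from h import *
np.set_printoptions(precision=3,suppress=True)
a=cams.grab_frame('wrist');A=cv2.resize(cv2.resize(a[180:384,130:390],(510,400)),(510,488))[...,::-1]
v=cv2.imread('pics/v10.png')[:,:510]
t=v[200:325,165:310];r=cv2.matchTemplate(A,t,cv2.TM_CCOEFF_NORMED);print(cv2.minMaxLoc(r)[1],cv2.minMaxLoc(r)[3],'was (165,200)')
# scene column through module's +x face, and projected heights
K,C=cam('scene');g=cams.grab_frame('scene');m=np.array([-1.1,0,60])
for y in (12,24):
  for dz in (44,40,34,28,22,16,12,8,4,1,-3,-8,-14):
    u=proj(K,C,O+M@np.array([m[0]+18,y,m[2]+dz]))[0];print(y,dz,u.round(),g[int(u[1]),int(u[0])])
```

```text
0.9988484382629395 (165, 200) was (165,200)
12 44 [256. 177.] [240 245 251]
12 40 [256. 178.] [116 115 113]
12 34 [256. 180.] [123 121 119]
12 28 [256. 181.] [125 126 125]
12 22 [256. 183.] [125 126 123]
12 16 [256. 184.] [112 113 116]
12 12 [256. 186.] [64 55 45]
12 8 [256. 187.] [80 63 24]
12 4 [256. 188.] [90 69 32]
12 1 [256. 188.] [72 58 30]
12 -3 [256. 189.] [44 41 44]
12 -8 [256. 191.] [39 37 44]
12 -14 [256. 192.] [38 36 46]
24 44 [261. 179.] [140 143 147]
24 40 [261. 180.] [117 116 113]
24 34 [261. 182.] [123 123 121]
24 28 [261. 184.] [124 124 121]
24 22 [261. 185.] [127 126 124]
24 16 [261. 187.] [133 134 133]
24 12 [261. 188.] [85 80 68]
24 8 [261. 189.] [88 67 28]
24 4 [261. 190.] [95 74 33]
24 1 [261. 191.] [82 65 33]
24 -3 [261. 192.] [45 40 41]
24 -8 [260. 193.] [40 40 46]
24 -14 [260. 194.] [36 38 42]
```

The module's image matches the predicted pose: top edge at +44 mm, brass pads at 1–12 mm above its underside at z = 60. It has not slipped in the grip since the second lean, and only its weight shows on the wrist. I hand in.

```bash
python3 -c "
from plant import arm
print(arm.job_done())"
```

```text
the job is handed in; nothing more can be done
None
```

The job is handed in at about 21 s of the 69 s limit: module clamped and locked for over 2 s, handle thrown back, module rocked free and held upright about 20 mm above the nest rim; the judge returned no result.

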